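Sort two idler blocks and hold back the tensioner arm of a belt tester

ROBOT

A 6-joint arm with a two-finger parallel gripper is mounted at the origin on a cart in front of the work surface, level with it; the furniture and walls round the work are solid. World frame = base frame: x ahead of the robot, y to its left, z up, the work surface at z = 0. Lengths are in m, angles in rad, forces in N, time in s.
With the tool pointing down it reaches from about 0.35 to 0.975 m from the base axis. Payload 4.9 kg.
Tool frame: the origin (TCP) lies at the very end of the fingers, on their centre line; the grasp point (between the pads) lies 19 mm behind it; z points along the fingers, x is the direction in which the jaws open and shut, and the axes are right-handed (so a half turn about z gives the same grasp; the last joint's range is limited). The gripper opens to 85 mm and grips with 20 to 120 N. Pads are 22 mm wide; open, the fingers measure 114 mm over their backs; the gripper's body (76 mm by 85 mm) begins 54 mm behind the grasp point. The pads swing forward as they close: fully open they stand 13 mm farther back than shut.
Start: joints at [1.052, 0.053, 1.613, -0, 1.476, -0.119], TCP at [0.243, 0.576, 0.209] pointing down, gripper open.
Joint ranges: [-3.01, 3.01], [-1.01, 2.22], [0.06, 2.58], [-1.02, 4.17], [0.09, 2.62], [-3.14, 3.14]. Speed limits (rad/s): [2.57, 2.57, 3.14, 3.14, 3.14, 3.14].

INTERFACE

Orientations are given as a rotation vector (axis times angle).
In Python, from station import ctrl, get_image, calibration, job gives the robot as it stands.
- The arm moves only by the tool jog_arm, never from a script. Its argument "deltas" is a list of rows, each a list of 3 entries, a list of its own where there are three numbers: the turn, a rotation vector about the tool's x, y, z in degrees, then the shift along the tool's x, y, z in m, then the finger opening in m, from 0 to 0.0854. In form: [[[ax, ay, az], [tx, ty, tz], gripper], ...]. A call has 1 to 12 rows; each row is the pose to reach, as a shift and turn from the pose commanded when the call began, along the tool's axes at that moment; what a row does not reach only later rows make up. A row lasts 1/12 s, in which the tool goes at most 41.7 mm and 7.16 degrees, less where a joint would pass 70% of its speed; a pose out of reach is approached as far as the arm can. A call with a gripper value outside its range is refused whole. The fingers move at their own pace and stop on an object; "squeeze" is the grip in N (left out, the last holds). Time passes only in rows, so rows that repeat a pose let the fingers close. It gives the time, the measured TCP pose, the force and the opening at its end, in the units of the state.
- ctrl.get_obs(): the state, without advancing time (a new reading comes with each control period).
- get_image(name): name is "side" or "top" or "wrist"; returns the picture (400x640x3 uint8, red, green, blue); there is no depth.
- calibration(name): a dict with "mtx" (3x3 intrinsics, pixels), "origin" and "rotation" of the camera in the world; the wrist camera has in their place "tool_from_camera" (4x4, takes a point from camera to tool coordinates, whose origin is the TCP and whose axes are the tool frame's). Camera axes: x right, y up, looking along -z (the intrinsics and any distortion apply to the point x, -y, -z); pixel columns grow to the right and rows downward; lengths in m; the calibration is good to about 2 mm. A picture is of the moment at which its call begins: read the wrist's pose just before it. calibration takes no time and is no camera call.
- job.finish_job(): hands the job in, once; it reports no verdict.
The state is a dict: "t": time; "q": joint angles; "dq": joint speeds; "effort": joint torques, N m; "tool_pos": TCP position; "tool_rot": TCP orientation; "contact_force": force on the tool from outside, world axes, zero at the start; "wrist_torque": the same for the moment, N m; "opening": finger opening in m.
Only numpy, scipy, OpenCV 4.12 (cv2) and the standard library are available. Lean on these libraries where they do the work, as an engineer would, in place of code of your own. Each camera call takes 0.05 s, during which the arm holds its last target.

TASK

Get the belt tester ready for its belt. First sort the two idler blocks by their top tags: seat the block with the round disc tag flat in the nest on the tester's plate, and the block with the X-shaped cross tag flat in the separate reject nest. Then push the sprung tensioner arm back by its roller until the pawl has clicked over the tooth, go on about another centimetre so that the arm rests against your fingers and not on the pawl, and finish while still holding it there; do not disturb the tin, the pry tool or the tweezers.

Things in the scene. Friction and masses are not known exactly. Their poses are not given: they have to be found in the camera images.
- fixture: Belt tester: grey plate 180 x 225 x 12 mm (x, y, z) fixed to the bench, origin at the centre of its underside; carries the pass nest, sprung arm and pawl. Yaw near 1.57: its x axis points to the robot's left, its y axis towards the robot. At rest the arm points along +y, its roller nearest the robot. Apart from the roller and the pivot cap (39 mm), all on it is at most 35 mm above the bench
- pass_nest (a point): Centre of the floor of the pass nest on the tester's plate, 12 mm above the bench, at (55, -40) mm in the fixture frame. Axes as the fixture's. Inside 62 mm along the fixture's y and 42 mm along its x (the block's long side goes along the fixture's y, either way round); four aluminium walls 4 mm thick, 8 mm high above the floor
- reject_nest: Separate reject nest fixed to the bench: grey plate 78 x 58 x 6 mm with the same kind of nest on it, inside 62 mm along its x and 42 mm along its y, walls 4 mm thick and 8 mm high above the nest floor; origin at the centre of its underside
- reject_floor (a point): Centre of the reject nest's floor, 6 mm above the bench; axes as reject_nest
- block_disc: Idler block that passed: loose dark steel block 56 x 36 x 40 mm (x, y, z), 150 g, with a 3 mm thick white round disc tag of 31 mm diameter on top. Origin at the centre of its underside, x along its long side. Grasp it across its 36 mm width, from above
- block_cross: Rejected idler block: same dark steel block 56 x 36 x 40 mm, 150 g, with a 3 mm thick white X-shaped cross tag (two 38 x 8 mm bars) on top. Origin at the centre of its underside, x along its long side
- pivot (a point): Vertical pivot axis of the tensioner arm, at the top of the plate (12 mm above the bench); at (-30, -7) mm in the fixture frame
- roller (a point): Middle of the roller's free length: white upright roller of 20 mm diameter at the arm's end, 100 mm from the pivot, standing free from 36 to 76 mm above the bench (this point: 55 mm). It moves with the arm; at rest the roller stands in the fixture's +y direction from the pivot. It may be pushed from its -x side or pinched from above
- tensioner (a joint): Arm angle, rad: 0 at rest on its stop; grows as the roller is pushed toward the fixture's +x (clockwise from above), to the end stop at 0.65. The spring pushes back with 3.5 N at the roller at 0, 7 N at 0.5. From 0.12 to 0.32 the tooth lifts the pawl (2 to 4 N more); at about 0.37 the pawl drops behind it (the click). Let go then, the arm rests on the pawl at 0.38; held clear: above 0.44
- pawl (a joint): Brass pawl slider at the fixture's -y end (farthest from the robot), m: 0 when in, about 0.0055 when the tip of the tooth lifts it, back to 0 after the click. It is sprung and needs no handling
- pin_tin: Bystander: round tin, 68 mm diameter, 25 mm high, to be left alone
- spudger: Bystander: nylon pry tool 146 x 10 x 8 mm lying flat, to be left alone
- tweezers: Bystander: tweezers 128 x 15 x 9 mm lying flat, to be left alone
Things that resemble listed ones, but are neither listed nor needed, are in the scene too. Leave any blue or turquoise look-alike of the block_disc alone.

How it is judged:
On the way, in this order (a step that is already met when the one before it is completed fails the run):
1. both blocks are seated in their nests and released (horizontal distance between block_disc and pass_nest below 0.007 m and z of block_disc in the frame of pass_nest below 0.004 m and angle between each of block_disc, block_cross's own z axis and vertical below 0.06 rad and angle between the x axis of block_disc and the y axis of pass_nest, either way round below 0.2 rad and linear speed of each of block_disc, block_cross below 0.02 m/s and horizontal distance between block_cross and reject_floor below 0.007 m and z of block_cross in the frame of reject_floor below 0.004 m and angle between the x axis of block_cross and the x axis of reject_floor, either way round below 0.2 rad and contact force between the fingers and block_disc below 0.1 N and contact force between the fingers and block_cross below 0.1 N), for 0.2 s.
2. the arm is pushed and its tooth lifts the pawl (value of joint pawl above 0.003 m and contact force between the fingers and tensioner above 1 N).
3. the pawl has clicked in behind the tooth and the arm is held clear of it (value of joint tensioner above 0.44 rad and value of joint pawl below 0.0015 m and contact force between the fingers and tensioner above 1.5 N), for 0.3 s.
At the end, for the whole second after the job is handed in: Disc block in the pass nest, cross block in the reject nest (7 mm, seated within 4 mm, upright 0.06 rad, in line 0.2 rad); arm angle above 0.44 rad, still, pawl in to under 1.5 mm, fingers pressing on the arm with over 1.5 N. The robot finishes holding it (all of step 3 and velocity of joint tensioner between -0.05 and 0.05 rad/s and horizontal distance between block_disc and pass_nest below 0.007 m and z of block_disc in the frame of pass_nest below 0.004 m and angle between each of block_disc, block_cross's own z axis and vertical below 0.06 rad and angle between the x axis of block_disc and the y axis of pass_nest, either way round below 0.2 rad and linear speed of each of block_disc, block_cross below 0.02 m/s and horizontal distance between block_cross and reject_floor below 0.007 m and z of block_cross in the frame of reject_floor below 0.004 m and angle between the x axis of block_cross and the x axis of reject_floor, either way round below 0.2 rad); the arm keeps its last pose, push and grip.
It fails at once if the tin, the pry tool or the tweezers is moved by more than 20 mm (distance of any of pin_tin, spudger, tweezers from where it was at the start of the episode above 0.02 m).
It also fails if it takes over 64 s, if anything falls off the work surface, if the arm or the gripper's body presses on something with over 40 N, if the wrist force passes 120 N, or if a joint passes its speed limit or range.

## Working session

There is one attempt and no reset: what is moved stays moved. The work goes in short steps, Python scripts to look and compute and a tool call to move; the robot and the scene stay as the last step left them, time stands still between calls to the robot, and variables do not carry over. Pictures are saved under pics/ and viewed, and the job is handed in when it is done.

Besides the shell and the picture viewer there is one more tool, called as name([rows], argument=value, ...), one row to a line, values as JSON. jog_arm: Moves the arm, as the interface text tells. Its arguments: {"type":"object","properties":{"deltas":{"type":"array","items":{"type":"array"}},"squeeze":{"type":"number"}},"required":["deltas"]}

```bash
mkdir -p pics; ls
python3 - <<'E'
from station import ctrl,get_image,calibration,job
import cv2
o=ctrl.get_obs();print(o)
for n in("top","side","wrist"):
    cv2.imwrite(f"pics/{n}0.png",get_image(n)[:,:,::-1]);print(n,calibration(n))
E
```

```text
pics
{'t': 0.0, 'q': array([ 1.05198050e+00,  5.33640118e-02,  1.61429885e+00,  3.19403035e-05,
        1.47600090e+00, -1.18962814e-01]), 'dq': array([-2.06646324e-03, -1.59004369e-03, -7.80952705e-04,  8.85746429e-04,
       -1.55655924e-04, -7.03590028e-05]), 'effort': array([-3.79379399e-04, -3.93690491e+01, -3.70174956e+01, -6.42017562e-05,
        7.05795974e-03, -7.86614976e-06]), 'tool_pos': array([0.2429368 , 0.57512627, 0.20805574]), 'tool_rot': array([ 2.61761405,  1.73551686, -0.00292728]), 'contact_force': array([ 0.76258783,  0.95891916, -0.08175078]), 'wrist_torque': array([-0.02684187, -0.01149217,  0.02323526]), 'opening': 0.08535876711865825}
top {'mtx': array([[461.19323123,   0.        , 318.2120046 ],
       [  0.        , 461.19323123, 202.48657422],
       [  0.        ,   0.        ,   1.        ]]), 'origin': array([0.40759959, 0.01999868, 1.43207567]), 'rotation': array([ 0.10700897, -0.07250549, -1.58392503])}
side {'mtx': array([[403.62061506,   0.        , 317.51102373],
       [  0.        , 403.62061506, 200.68043892],
       [  0.        ,   0.        ,   1.        ]]), 'origin': array([-0.00277115, -0.94769851,  0.73802205]), 'rotation': array([ 1.02027078, -0.24684803, -0.48333981])}
wrist {'mtx': array([[305.32132683,   0.        , 318.287236  ],
       [  0.        , 305.32132683, 200.15896183],
       [  0.        ,   0.        ,   1.        ]]), 'tool_from_camera': array([[ 9.99999902e-01,  1.19413772e-04,  4.26195387e-04,
         1.55439702e-04],
       [ 2.43356935e-04, -9.52646214e-01, -3.04080799e-01,
        -7.77197214e-02],
       [ 3.69701986e-04,  3.04080873e-01, -9.52646149e-01,
        -1.64016978e-01],
       [ 0.00000000e+00,  0.00000000e+00,  0.00000000e+00,
         1.00000000e+00]])}
```

View pics/top0.png

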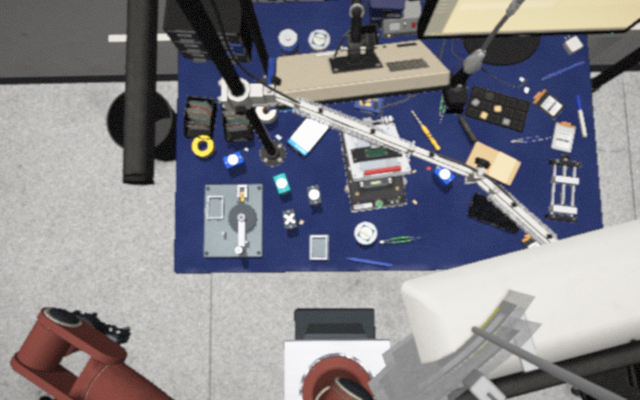

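View pics/side0.png

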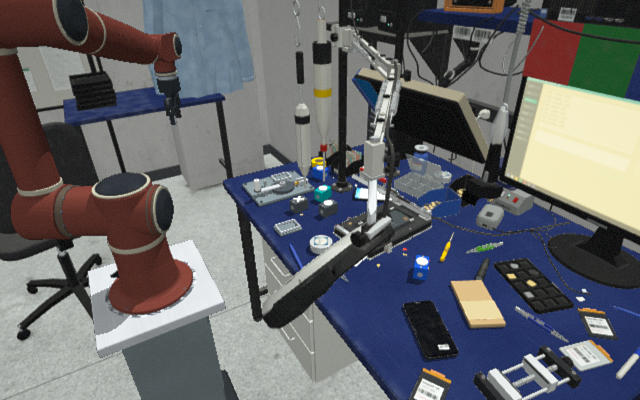

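View pics/wrist0.png

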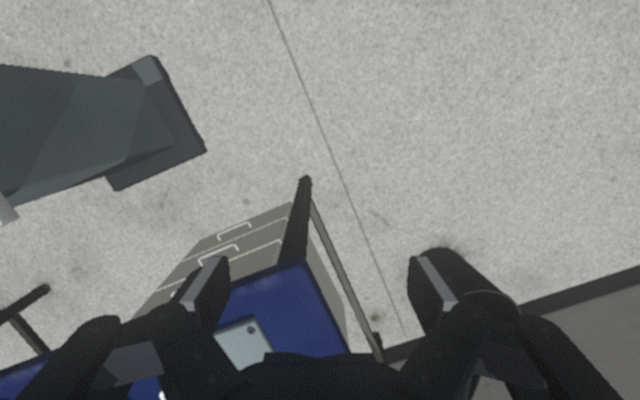

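Run:
```python
import cv2
a=cv2.imread("pics/top0.png")[125:280,170:430];cv2.imwrite("pics/top0c.png",cv2.resize(a,(780,465),interpolation=cv2.INTER_CUBIC))
a=cv2.imread("pics/side0.png")[140:270,220:420];cv2.imwrite("pics/side0c.png",cv2.resize(a,(800,520),interpolation=cv2.INTER_CUBIC))
```

```text
(no output)
```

View pics/top0c.png

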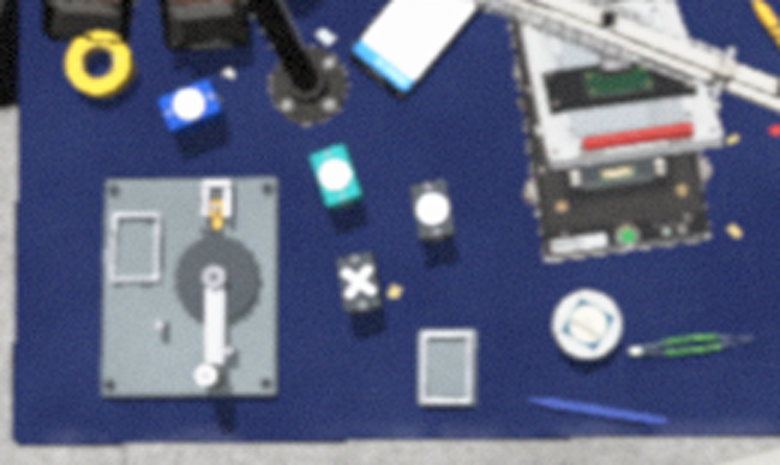

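View pics/side0c.png

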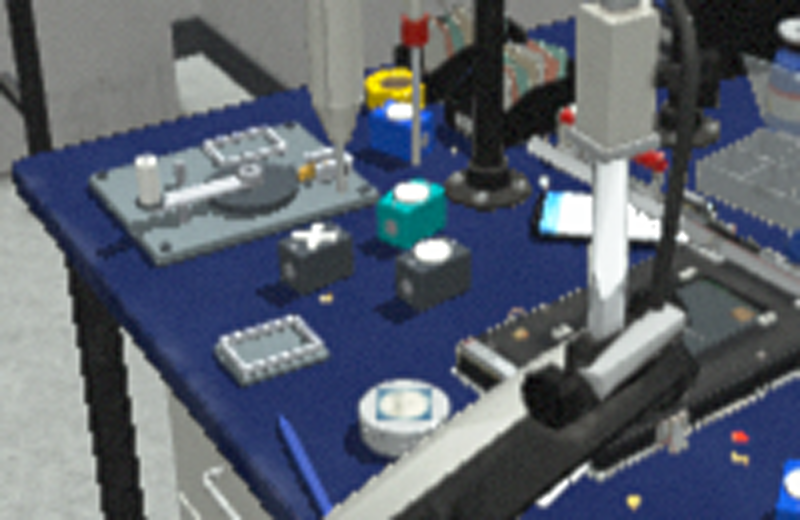

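```bash
cat > h.py <<'E'
import numpy as np, cv2
from scipy.spatial.transform import Rotation as R
from station import ctrl,get_image,calibration,job
def cam(n,o=None):
    c=calibration(n)
    if n=="wrist":
        o=o or ctrl.get_obs(); T=np.array(c["tool_from_camera"]); Rt=R.from_rotvec(o["tool_rot"]).as_matrix()
        return c["mtx"],Rt@T[:3,3]+o["tool_pos"],Rt@T[:3,:3]
    return c["mtx"],c["origin"],R.from_rotvec(c["rotation"]).as_matrix()
def ray(C,u,v):
    K,p,M=C; d=np.array([(u-K[0,2])/K[0,0],-(v-K[1,2])/K[1,1],-1]);return p,M@d
def onz(C,u,v,z):
    p,d=ray(C,u,v);return p+d*(z-p[2])/d[2]
def proj(C,X):
    K,p,M=C; q=M.T@(np.array(X)-p);return K[0,0]*q[0]/-q[2]+K[0,2],K[1,1]*q[1]/q[2]+K[1,2]
def tri(C1,a,C2,b):
    p,d=ray(C1,*a);q,e=ray(C2,*b);d=d/np.linalg.norm(d);e=e/np.linalg.norm(e)
    s=np.linalg.lstsq(np.c_[d,-e],q-p,rcond=None)[0];A=p+s[0]*d;B=q+s[1]*e
    return (A+B)/2,np.linalg.norm(A-B)
E
python3 - <<'E'
from h import *
np.set_printoptions(precision=4,suppress=True)
C=cam("top")
f=lambda x,y:(170+(x+.5)/3-.5,125+(y+.5)/3-.5)
for n,x,y,z in [("disc",431,209,.043),("cross",358,283,.043),("teal",335,175,.043),("blue",189,103,.043),("nestTL",111,214,.02),("nestTR",160,214,.02),("nestBL",111,281,.02),("nestBR",160,281,.02),("pivot",213,277,.039),("roller",205,375,.076),("fTL",104,179,.012),("fTR",276,179,.012),("fBL",102,396,.012),("fBR",276,396,.012),
("rTL",418,331,.014),("rTR",475,329,.014),("rBL",417,405,.014),("rBR",475,404,.014),("tin",587,325,.025),("pole",305,90,0)]:
    print(n,np.round(f(x,y),1),onz(C,*f(x,y),z))
S=cam("side")
g=lambda x,y:(220+(x+.5)/4-.5,140+(y+.5)/4-.5)
for n,x,y,z in [("disc",434,250,.043),("cross",317,235,.043),("roller",147,160,.076)]: print(n,onz(S,*g(x,y),z))
# boom
for a,b in [((240,95),(345,35)),((480,170),(378,150))]: print(tri(C,a,S,b))
E
```

```text
disc [313.3 194.3] [0.5922 0.0639 0.043 ]
cross [289. 219.] [0.5182 0.1384 0.043 ]
teal [281.3 183. ] [0.6287 0.1612 0.043 ]
blue [232.7 159. ] [0.706  0.3109 0.043 ]
nestTL [206.7 196. ] [0.5956 0.396  0.02  ]
nestTR [223. 196.] [0.5947 0.345  0.02  ]
nestBL [206.7 218.3] [0.526 0.395 0.02 ]
nestBR [223.  218.3] [0.5252 0.3443 0.02  ]
pivot [240.7 217. ] [0.5269 0.286  0.039 ]
roller [238.  249.7] [0.4276 0.2863 0.076 ]
fTL [204.3 184.3] [0.6336 0.4059 0.012 ]
fTR [261.7 184.3] [0.6305 0.2259 0.012 ]
fBL [203.7 256.7] [0.4086 0.4048 0.012 ]
fBR [261.7 256.7] [0.4061 0.2258 0.012 ]
rTL [309. 235.] [0.4702 0.0797 0.014 ]
rTR [328.  234.3] [0.4714 0.0213 0.014 ]
rBL [308.7 259.7] [0.395  0.0816 0.014 ]
rBR [328.  259.3] [0.3953 0.0225 0.014 ]
tin [365.3 233. ] [ 0.4733 -0.0923  0.025 ]
pole [271.3 154.7] [0.727  0.1969 0.    ]
disc [0.592  0.0579 0.043 ]
cross [0.5199 0.1328 0.043 ]
roller [0.4275 0.2812 0.076 ]
(array([0.7345, 0.1907, 0.5397]), np.float64(0.009943837428642435))
(array([ 0.5582, -0.3032,  0.386 ]), np.float64(0.08674514290347976))
```

```bash
cat >> h.py <<'E'
def delta(pos,yaw=None,o=None):
    """world target pos, yaw(deg) of tool x in world (tool down); prints turn deg & shift"""
    o=o or ctrl.get_obs();R0=R.from_rotvec(o["tool_rot"])
    t=R0.inv().apply(np.array(pos)-o["tool_pos"])
    if yaw is None: w=np.zeros(3)
    else:
        a=np.deg2rad(yaw);x=np.array([np.cos(a),np.sin(a),0]);z=np.array([0,0,-1.]);y=np.cross(z,x)
        w=np.rad2deg((R0.inv()*R.from_matrix(np.c_[x,y,z])).as_rotvec())
    print("turn",np.round(w,2),"shift",np.round(t,4),"rows>=",round(max(np.linalg.norm(t)/.0417,np.linalg.norm(w)/7.16),1))
def yaw(o=None):
    o=o or ctrl.get_obs();x=R.from_rotvec(o["tool_rot"]).as_matrix()
    return np.rad2deg(np.arctan2(x[1,0],x[0,0])),x[:,2]
def shot(n,name,crop=None,s=1):
    o=ctrl.get_obs();a=get_image(n)[:,:,::-1]
    cv2.imwrite(f"pics/{name}_raw.png",a);np.save(f"pics/{name}.npy",{k:np.array(v) for k,v in o.items()},allow_pickle=True)
    if crop: a=a[crop[1]:crop[3],crop[0]:crop[2]]
    cv2.imwrite(f"pics/{name}.png",cv2.resize(a,None,fx=s,fy=s,interpolation=cv2.INTER_CUBIC));return o
E
python3 - <<'E'
from h import *
print(yaw()); 
for y in(90,-90): delta((.47,.12,.26),y)
E
```

```text
(np.float64(67.09212591579141), array([-8.47858418e-04, -1.37973281e-03, -9.99998689e-01]))
turn [ -0.03   0.09 -22.91] shift [-0.3311  0.3863 -0.0512] rows>= 12.3
turn [1.2000e-01 4.0000e-02 1.5709e+02] shift [-0.3311  0.3863 -0.0512] rows>= 21.9
```

jog_arm([
  [[0,0,-3],[-0.02,0.03,-0.01],0.085],
  [[0,0,-6],[-0.04,0.06,-0.02],0.085],
  [[0,0,-9],[-0.066,0.09,-0.03],0.085],
  [[0,0,-12],[-0.09,0.12,-0.035],0.085],
  [[0,0,-14],[-0.115,0.15,-0.04],0.085],
  [[0,0,-16],[-0.14,0.18,-0.042],0.085],
  [[0,0,-18],[-0.165,0.21,-0.042],0.085],
  [[0,0,-19],[-0.19,0.24,-0.042],0.085],
  [[0,0,-20],[-0.215,0.27,-0.042],0.085],
  [[0,0,-21],[-0.24,0.3,-0.042],0.085],
  [[0,0,-22],[-0.262,0.33,-0.042],0.085],
  [[0,0,-22.9],[-0.28,0.36,-0.042],0.085],
])

```text
t: 1.15
tool_pos: [0.4662, 0.1755, 0.2512]
tool_rot: [2.221, 2.221, 0.0]
contact_force: [0.5, 0.6, -0.3]
opening: 0.0853
```

Run:
```python
from h import *
print(ctrl.get_obs()["tool_pos"],ctrl.get_obs()["q"],yaw()); delta((.58,.13,.25),90)
```

```text
[0.466152   0.17553961 0.25120325] [ 2.10698989e-01 -2.79060561e-01  1.84903928e+00 -1.16456549e-04
  1.57151119e+00 -1.36012032e+00] (np.float64(90.00131122277709), array([ 1.24826335e-04, -9.23931837e-05, -9.99999988e-01]))
turn [0.01 0.01 0.  ] shift [-0.0455  0.1138  0.0012] rows>= 2.9
```

jog_arm([
  [[0,0,0],[-0.015,0.038,0],0.085],
  [[0,0,0],[-0.03,0.076,0],0.085],
  [[0,0,0],[-0.0455,0.114,0],0.085],
  [[0,0,0],[-0.0455,0.114,0],0.085],
  [[0,0,0],[-0.0455,0.114,0],0.085],
])

```text
t: 1.57
tool_pos: [0.5806, 0.131, 0.2493]
tool_rot: [-2.222, -2.217, 0.004]
contact_force: [-1.4, -0.6, 0.3]
opening: 0.0852
```

Run:
```python
from h import *
shot("wrist","w1")
```

```text
(no output)
```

View pics/w1.png

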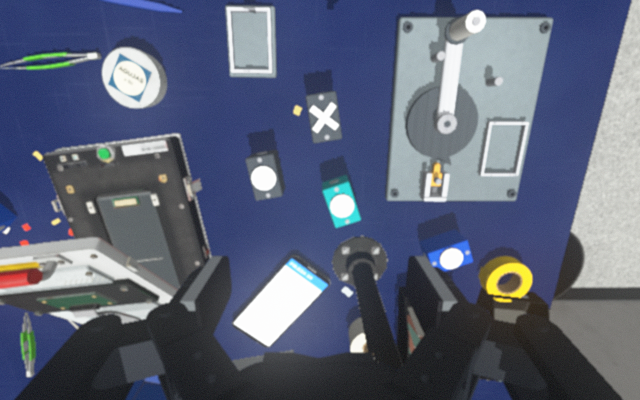

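Run:
```python
import cv2
a=cv2.imread("pics/w1_raw.png")
cv2.imwrite("pics/w1a.png",cv2.resize(a[80:230,230:380],(750,600)[:1]*1+(750,) if 0 else (600,600),interpolation=cv2.INTER_CUBIC))
cv2.imwrite("pics/w1b.png",cv2.resize(a[0:210,380:560],(514,600),interpolation=cv2.INTER_CUBIC))
cv2.imwrite("pics/w1c.png",cv2.resize(a[0:90,210:290],(533,600),interpolation=cv2.INTER_CUBIC))
```

```text
(no output)
```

View pics/w1a.png

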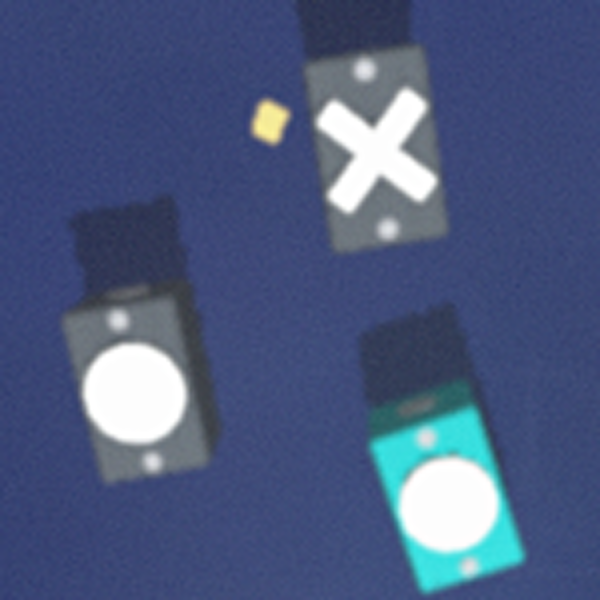

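View pics/w1b.png

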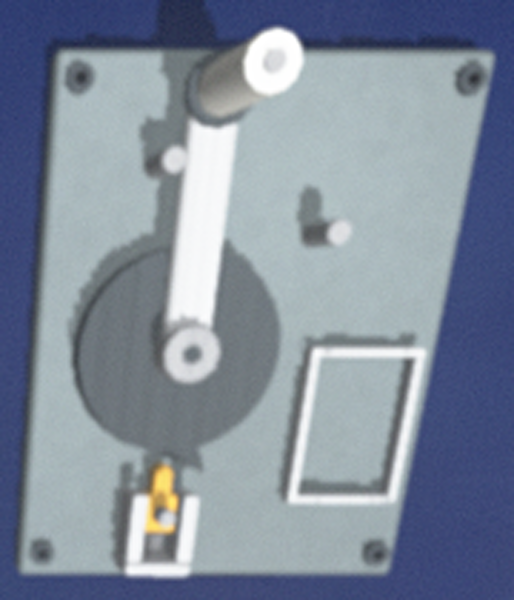

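View pics/w1c.png

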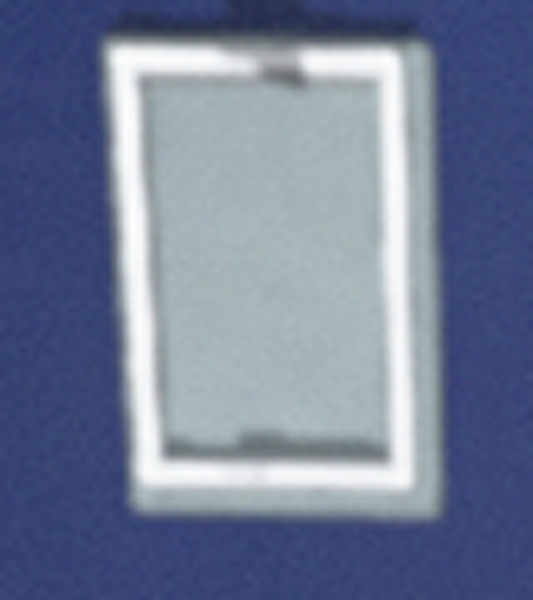

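Run:
```python
from h import *
np.set_printoptions(precision=4,suppress=True)
o=np.load("pics/w1.npy",allow_pickle=True).item();C=cam("wrist",o)
print(o["tool_pos"])
A=lambda x,y:(230+(x+.5)/4-.5,80+(y+.5)/4-.5)
k=180/514;B=lambda x,y:(380+(x+.5)*k-.5,(y+.5)*.35-.5)
m=80/533;D=lambda x,y:(210+(x+.5)*m-.5,(y+.5)*.15-.5)
def poly(n,pts,f,z):
    P=np.array([onz(C,*f(*p),z)[:2] for p in pts]);c=P.mean(0)
    e=P-np.roll(P,-1,0)
    l=(P[1]-P[0])+(P[2]-P[3]); 
    w=(P[3]-P[0])+(P[2]-P[1]);
    print(n,c,"len",np.linalg.norm(l)/2,"ang",np.rad2deg(np.arctan2(l[1],l[0])),"w",np.linalg.norm(w)/2,np.rad2deg(np.arctan2(w[1],w[0])))
# order: P0,P1 along long side
poly("cross",[(305,62),(333,252),(447,234),(423,44)],A,.04)
poly("disc",[(63,318),(106,482),(211,462),(176,294)],A,.04)
for p in [(377,153)]: print("X",onz(C,*A(*p),.043))
print("disc",onz(C,*A(134,394),.043))
for a,b in [((365,69),(388,229)),((118,320),(152,462))]:
    p,q=onz(C,*A(*a),.04),onz(C,*A(*b),.04);d=q-p;print("studs",(p+q)/2,np.rad2deg(np.arctan2(d[1],d[0])))
poly("fixt",[(53,49),(22,574),(387,574),(494,51)],B,.012)
poly("pnest out",[(311,347),(287,503),(395,503),(424,349)],B,.02)
poly("pnest in",[(319,356),(298,494),(388,494),(414,357)],B,.02)
print("pivot",onz(C,*B(192,353),.039),"roller",onz(C,*B(275,62),.076))
poly("rej out",[(105,43),(135,488),(412,485),(406,43)],D,.014)
poly("rej in",[(140,78),(163,460),(389,460),(378,78)],D,.014)
```

```text
[0.5806 0.131  0.2493]
cross [0.5185 0.1377] len 0.05477098086655045 ang 8.221945587488529 w 0.03461415263845296 98.38562728454924
disc [0.5911 0.0633] len 0.05408817721026993 ang 9.86161375065421 w 0.035226921785027954 101.38178315559166
X [0.5192 0.1376 0.043 ]
disc [0.5914 0.0622 0.043 ]
studs [0.5186 0.1375 0.04  ] 8.616197513526895
studs [0.5916 0.062  0.04  ] 10.035218577147361
fixt [0.5196 0.3139] len 0.2231136953389494 ang 0.14273946642312701 w 0.1777172462737416 89.73258444158053
pnest out [0.5597 0.3688] len 0.06933858232028672 ang 0.45111220517477446 w 0.04971186586312929 89.36310269530065
pnest in [0.5594 0.369 ] len 0.06149046590512587 ang 0.46711793952340797 w 0.04157512526443813 89.5579866962076
pivot [0.5259 0.2843 0.039 ] roller [0.4269 0.2856 0.076 ]
rej out [0.4318 0.05  ] len 0.07049332107241758 ang -1.4613408925405111 w 0.051066406539326176 90.1234587394545
rej in [0.4322 0.0505] len 0.060766967252778255 ang -1.18375559182041 w 0.04101764842386168 89.83987514778265
```

Run:
```python
from h import *
o=np.load("pics/w1.npy",allow_pickle=True).item();C=cam("wrist",o)
print("device corner",onz(C,207,255,.02),onz(C,180,137,.02),"post",onz(C,380+340*.35,232*.35,.03))
delta((.5187,.1376,.08),98.4);delta((.5187,.1376,.01),98.4)
```

```text
device corner [ 0.70960407 -0.02900846  0.02      ] [ 0.54309875 -0.04460822  0.02      ] post [0.47867175 0.34308017 0.03      ]
turn [-0.14 -0.01 -8.46] shift [ 0.0058 -0.0607  0.1703] rows>= 4.3
turn [-0.14 -0.01 -8.46] shift [ 0.0057 -0.0605  0.2403] rows>= 5.9
```

jog_arm([
  [[0,0,-3],[0.002,-0.02,0.03],0.06],
  [[0,0,-6],[0.004,-0.045,0.06],0.06],
  [[-0.14,0,-8.5],[0.0058,-0.0607,0.09],0.06],
  [[-0.14,0,-8.5],[0.0058,-0.0607,0.13],0.06],
  [[-0.14,0,-8.5],[0.0058,-0.0607,0.165],0.06],
  [[-0.14,0,-8.5],[0.0058,-0.0607,0.18],0.06],
  [[-0.14,0,-8.5],[0.0058,-0.0607,0.18],0.06],
  [[-0.14,0,-8.5],[0.0058,-0.0607,0.18],0.06],
])

```text
t: 2.28
tool_pos: [0.5179, 0.1386, 0.0713]
tool_rot: [2.049, 2.38, 0.002]
contact_force: [-0.2, 0.2, -0.1]
opening: 0.0598
```

Run:
```python
from h import *
o=shot("wrist","w2");print(o["tool_pos"],yaw(o))
delta((.5187,.1376,.01),98.4)
```

```text
[0.51792467 0.1385888  0.07129976] (np.float64(98.56624454602898), array([ 1.53711603e-03,  1.90267332e-04, -9.99998801e-01]))
turn [0.28 0.01 0.15] shift [-0.0009 -0.0013  0.063 ] rows>= 1.5
```

View pics/w2.png

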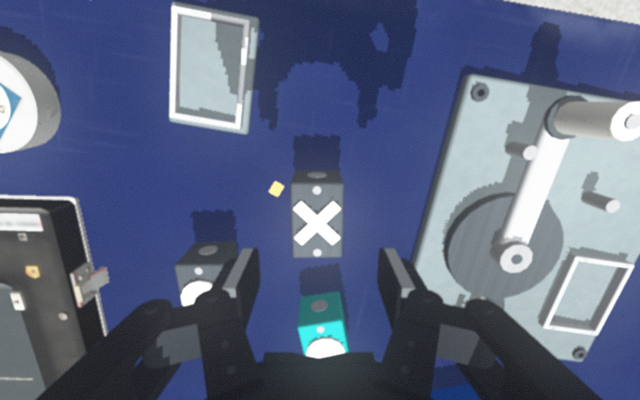

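Run:
```python
from h import *
o=np.load("pics/w2.npy",allow_pickle=True).item();C=cam("wrist",o)
print(onz(C,317,222.5,.043))
p,q=onz(C,317,189.5,.04),onz(C,317.5,253,.04);print((p+q)/2,np.rad2deg(np.arctan2(*(q-p)[1::-1])))
```

```text
[0.51766389 0.13765878 0.043     ]
[0.51871374 0.13798136 0.04      ] 8.913056599976633
```

jog_arm([
  [[0.28,0,0],[-0.0007,0,0.03],0.06],
  [[0.28,0,0],[-0.0007,0,0.05],0.06],
  [[0.28,0,0],[-0.0007,0,0.0615],0.06],
  [[0.28,0,0],[-0.0007,0,0.0615],0.05],
  [[0.28,0,0],[-0.0007,0,0.0615],0.03],
  [[0.28,0,0],[-0.0007,0,0.0615],0.03],
  [[0.28,0,0],[-0.0007,0,0.0615],0.03],
  [[0.28,0,0],[-0.0007,0,0.0615],0.03],
], squeeze=40)

```text
t: 3.0
tool_pos: [0.5211, 0.1375, 0.0117]
tool_rot: [2.05, 2.379, 0.001]
contact_force: [-0.3, 0.6, 2.8]
opening: 0.0342
```

Run:
```python
from h import *
o=shot("wrist","w3");print(o["tool_pos"],yaw(o),o["opening"])
delta(o["tool_pos"]+[0,0,.06]);delta((.432,.0503,.07),89.3);delta((.432,.0503,.0165),89.3)
```

```text
[0.52106216 0.13750622 0.01174763] (np.float64(98.49466284325051), array([ 1.18161750e-03, -3.00633461e-05, -9.99999301e-01])) 0.034221329355239416
turn [0. 0. 0.] shift [-0.      0.0001 -0.06  ] rows>= 1.4
turn [0.06 0.   9.19] shift [-0.0731 -0.1009 -0.0584] rows>= 3.3
turn [0.06 0.   9.19] shift [-0.0731 -0.101  -0.0049] rows>= 3.0
```

View pics/w3.png

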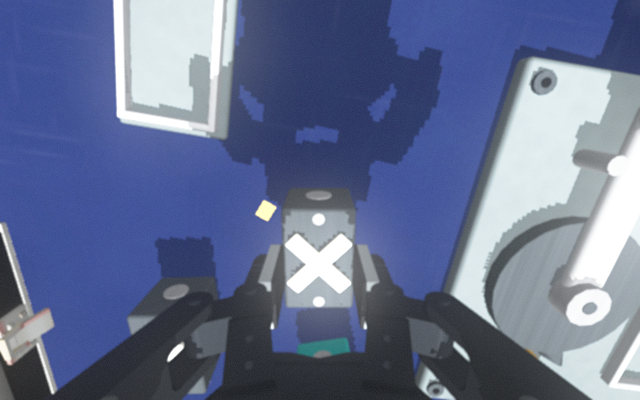

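Run:
```python
from h import *
o=np.load("pics/w3.npy",allow_pickle=True).item();C=cam("wrist",o)
p,q=onz(C,318.5,219,.04),onz(C,319,301,.04);m=(p+q)/2;X=onz(C,319,263,.043)
R0=R.from_rotvec(o["tool_rot"])
print(m,np.rad2deg(np.arctan2(*(q-p)[1::-1])),X,R0.inv().apply(m-o["tool_pos"]),R0.inv().apply(X-o["tool_pos"]),o["tool_pos"])
```

```text
[0.51898466 0.13745747 0.04      ] 8.819061492890299 [0.51791745 0.13741305 0.043     ] [ 0.0002529  -0.00202901 -0.02825481] [ 0.000366   -0.00308759 -0.03125606] [0.52106216 0.13750622 0.01174763]
```

jog_arm([
  [[0,0,0],[0,0,-0.02],0.03],
  [[0,0,0],[0,0,-0.04],0.03],
  [[0.06,0,3],[-0.02,-0.03,-0.04],0.03],
  [[0.06,0,6],[-0.045,-0.065,-0.04],0.03],
  [[0.06,0,9.2],[-0.0731,-0.0985,-0.04],0.03],
  [[0.06,0,9.2],[-0.0731,-0.0985,-0.035],0.03],
  [[0.06,0,9.2],[-0.0731,-0.0985,-0.035],0.03],
  [[0.06,0,9.2],[-0.0731,-0.0985,-0.035],0.03],
])

```text
t: 3.72
tool_pos: [0.4331, 0.0504, 0.0452]
tool_rot: [-2.235, -2.206, 0.003]
contact_force: [0.4, -0.5, -1.3]
opening: 0.034
```

Run:
```python
from h import *
o=shot("wrist","w4");print(o["tool_pos"],yaw(o),o["opening"],o["contact_force"])
delta((.4345,.0503,.0175),89.3)
a=cv2.imread("pics/w4_raw.png");cv2.imwrite("pics/w4c.png",cv2.resize(a[140:400,220:420],(600,780)[:1]+(600,) if 0 else (460,598),interpolation=cv2.INTER_CUBIC))
```

```text
[0.43306685 0.05039355 0.04524414] (np.float64(89.25422610576982), array([-2.65764962e-03, -2.74853847e-04, -9.99996431e-01])) 0.03402524450161206 [ 0.42297405 -0.48775313 -1.26541856]
turn [-0.13  0.02  0.01] shift [-0.0004  0.0008  0.0281] rows>= 0.7
```

View pics/w4.png

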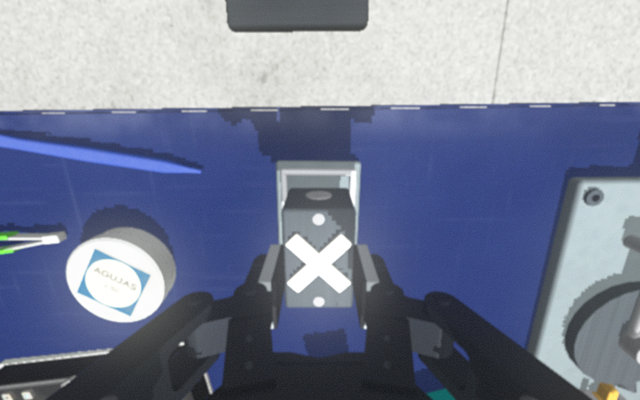

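View pics/w4c.png

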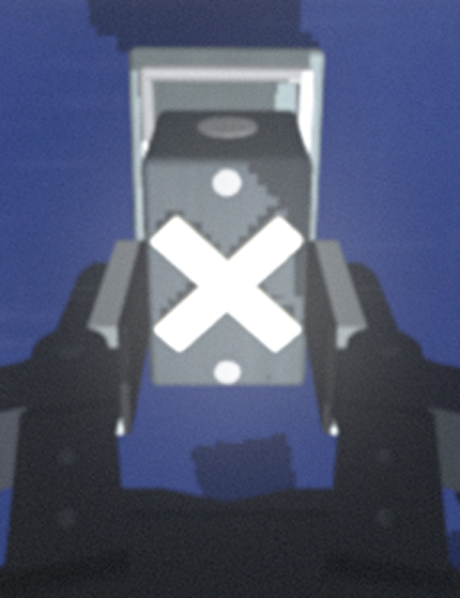

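Run:
```python
from h import *
o=np.load("pics/w4.npy",allow_pickle=True).item();C=cam("wrist",o)
s=260/598;g=lambda x,y:(220+x*200/460,140+y*s)
print("plate near edge",onz(C,*g(130,48),.014),onz(C,*g(323,48),.014),"inner near wall top",onz(C,*g(143,68),.014),onz(C,*g(303,70),.014), onz(C,*g(150,80),.006))
b=o["tool_pos"][2]-.0117
for p,z in [((227,182),.04),((227,372),.04),((227,284),.043)]: print(onz(C,*g(*p),z+b))
```

```text
plate near edge [0.39068934 0.02400784 0.014     ] [0.39140003 0.07814213 0.014     ] inner near wall top [0.39643779 0.02737592 0.014     ] [0.39760709 0.07265743 0.014     ] [0.40173659 0.0282821  0.006     ]
[0.40828329 0.05096392 0.07354414]
[0.45438944 0.05037115 0.07354414]
[0.43030524 0.05067916 0.07654414]
```

jog_arm([
  [[-0.13,0,0],[0,0.001,0.01],0.03],
  [[-0.13,0,0],[0,0.001,0.018],0.03],
  [[-0.13,0,0],[0,0.001,0.024],0.03],
  [[-0.13,0,0],[0,0.001,0.0272],0.03],
  [[-0.13,0,0],[0,0.001,0.0275],0.03],
  [[-0.13,0,0],[0,0.001,0.0275],0.03],
])

```text
t: 4.27
tool_pos: [0.4335, 0.0509, 0.0177]
tool_rot: [-2.232, -2.207, 0.005]
contact_force: [-4.0, 1.0, 6.6]
opening: 0.0349
```

Run:
```python
from h import *
o=shot("wrist","w5",(200,120,440,400),2.1);print(o["tool_pos"],yaw(o),o["opening"],o["contact_force"])
```

```text
[0.43351849 0.0509241  0.01772796] (np.float64(89.33638264099696), array([-3.99304275e-03, -2.03922772e-04, -9.99992007e-01])) 0.03487769391799338 [-3.97470169  1.01960093  6.62523401]
```

View pics/w5.png

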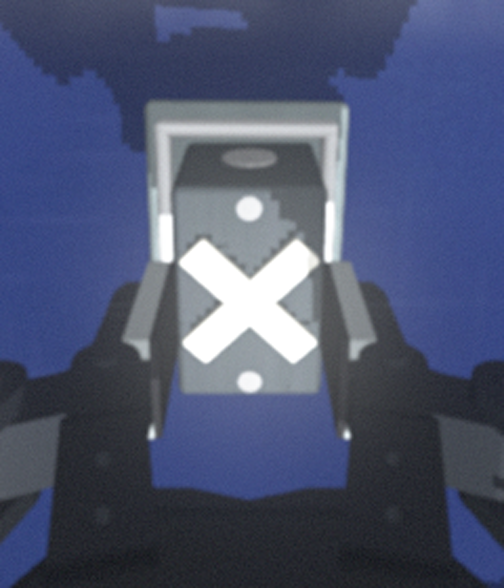

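jog_arm([
  [[0,0,0],[0,0,0],0.05],
  [[0,0,0],[0,0,0],0.05],
  [[0,0,0],[0,0,0],0.05],
  [[0,0,0],[0,0,-0.01],0.05],
  [[0,0,0],[0,0,-0.04],0.05],
  [[0,0,0],[0,0,-0.075],0.06],
  [[0,0,0],[0.0,0.02,-0.08],0.06],
  [[0,0,0],[0,0.04,-0.08],0.06],
  [[0,0,0],[0,0.04,-0.08],0.06],
])

```text
t: 5.07
tool_pos: [0.4776, 0.0497, 0.1005]
tool_rot: [2.232, 2.205, 0.004]
contact_force: [-0.7, 0.4, -0.4]
opening: 0.0598
```

Run:
```python
from h import *
o=shot("wrist","w6");print(o["tool_pos"],yaw(o),o["opening"],o["contact_force"])
a=cv2.imread("pics/w6_raw.png");cv2.imwrite("pics/w6c.png",cv2.resize(a[100:280,240:400],(533,600),interpolation=cv2.INTER_CUBIC))
delta((.5915,.0622,.075),100)
```

```text
[0.4776265  0.0496857  0.10048853] (np.float64(89.28043725927691), array([ 4.82112523e-03, -9.77711669e-04, -9.99987900e-01])) 0.059801523804629254 [-0.67596778  0.41399666 -0.38924007]
turn [  0.04   0.05 -10.71] shift [0.0138 0.1159 0.0241] rows>= 2.9
```

View pics/w6c.png

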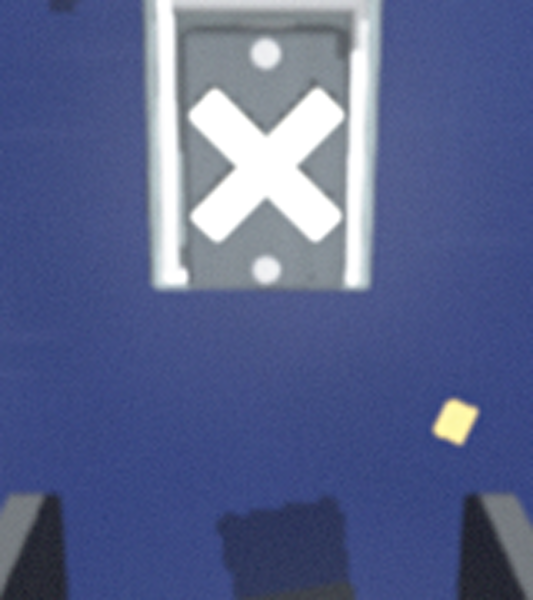

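jog_arm([
  [[0,0,-4],[0.005,0.035,0.0],0.06],
  [[0,0,-7],[0.01,0.075,0.01],0.06],
  [[0,0,-10.7],[0.0138,0.113,0.02],0.06],
  [[0,0,-10.7],[0.0138,0.116,0.026],0.06],
  [[0,0,-10.7],[0.0138,0.116,0.026],0.06],
  [[0,0,-10.7],[0.0138,0.116,0.026],0.06],
])

```text
t: 5.62
tool_pos: [0.5883, 0.0624, 0.0702]
tool_rot: [-2.018, -2.404, 0.006]
contact_force: [-0.6, -0.1, 0.2]
opening: 0.0602
```

Run:
```python
from h import *
o=shot("wrist","w7");print(o["tool_pos"],yaw(o),o["opening"],o["contact_force"])
S=shot("side","s7",(220,140,420,270),4)
```

```text
[0.58829006 0.06236902 0.07021177] (np.float64(99.9776035325552), array([-4.76535493e-03, -6.05885072e-04, -9.99988462e-01])) 0.0602187807818856 [-0.56439224 -0.14065232  0.18104768]
```

View pics/w7.png

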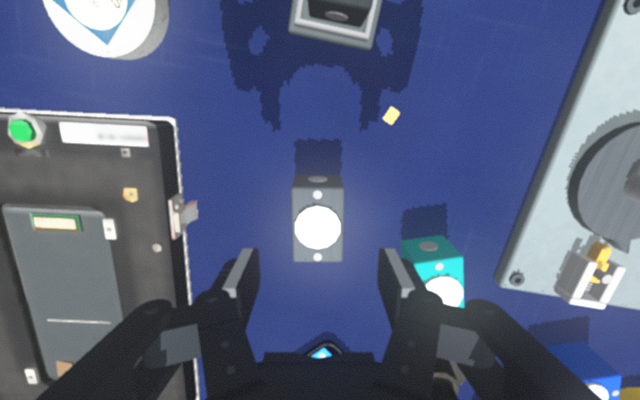

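View pics/s7.png

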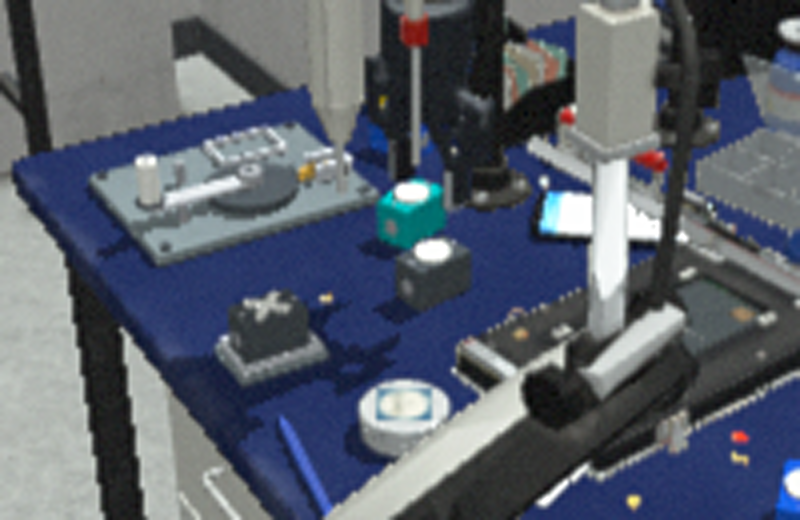

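Run:
```python
from h import *
o=np.load("pics/w7.npy",allow_pickle=True).item();C=cam("wrist",o)
p,q=onz(C,317.5,195,.04),onz(C,317.5,257.5,.04);m=(p+q)/2
print(m,np.rad2deg(np.arctan2(*(q-p)[1::-1])),onz(C,317.5,227.5,.043),onz(C,435,242,.04),onz(C,401,240,.04))
o=ctrl.get_obs();print(o["tool_pos"],yaw(o)); delta((.592,.0622,.0115),100)
```

```text
[0.59203859 0.06247263 0.04      ] 9.919555767027713 [0.59097117 0.06229405 0.043     ] [0.58875226 0.14514822 0.04      ] [0.591379   0.12139281 0.04      ]
[0.58886545 0.06230805 0.07188524] (np.float64(99.97741463779438), array([-1.32900450e-03, -6.88695241e-04, -9.99998880e-01]))
turn [-0.08  0.03 -0.02] shift [-0.0006  0.0032  0.0604] rows>= 1.5
```

jog_arm([
  [[-0.08,0,0],[-0.0006,0.0032,0.015],0.053],
  [[-0.08,0,0],[-0.0006,0.0032,0.03],0.053],
  [[-0.08,0,0],[-0.0006,0.0032,0.05],0.053],
  [[-0.08,0,0],[-0.0006,0.0032,0.0605],0.053],
  [[-0.08,0,0],[-0.0006,0.0032,0.0605],0.05],
  [[-0.08,0,0],[-0.0006,0.0032,0.0605],0.03],
  [[-0.08,0,0],[-0.0006,0.0032,0.0605],0.03],
  [[-0.08,0,0],[-0.0006,0.0032,0.0605],0.03],
  [[-0.08,0,0],[-0.0006,0.0032,0.0605],0.03],
], squeeze=40)

```text
t: 6.47
tool_pos: [0.5939, 0.0623, 0.012]
tool_rot: [2.018, 2.405, 0.002]
contact_force: [1.3, 1.0, 0.6]
opening: 0.0344
```

Run:
```python
from h import *
o=shot("wrist","w8",(200,120,440,400),2.1);print(o["tool_pos"],yaw(o),o["opening"],o["contact_force"])
delta((.5605,.369,.12),90)
```

```text
[0.59390973 0.06225019 0.01197029] (np.float64(99.99333337838117), array([ 2.08395215e-03, -4.39071752e-04, -9.99997732e-01])) 0.03437117130327914 [1.31918845 0.96583231 0.61517348]
turn [0.11 0.04 9.99] shift [ 0.3078  0.0205 -0.1082] rows>= 7.8
```

View pics/w8.png

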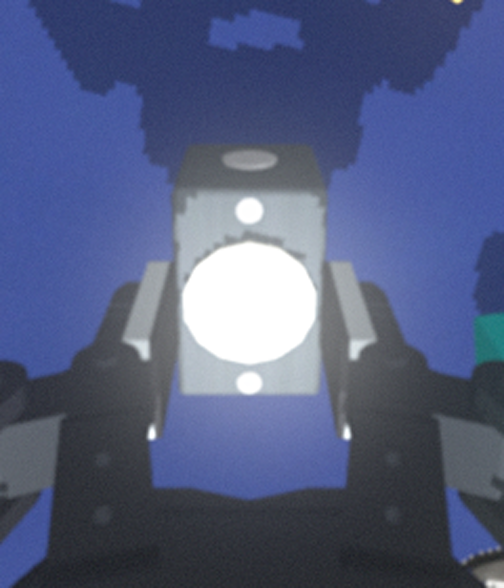

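jog_arm([
  [[0,0,0],[0,0,-0.035],0.03],
  [[0,0,0],[0,-0.005,-0.075],0.03],
  [[0.1,0,1],[0.03,-0.005,-0.1],0.03],
  [[0.1,0,3],[0.065,0,-0.1],0.03],
  [[0.1,0,4.5],[0.103,0,-0.1],0.03],
  [[0.1,0,6],[0.142,0.005,-0.1],0.03],
  [[0.1,0,7],[0.181,0.01,-0.1],0.03],
  [[0.1,0,8],[0.22,0.015,-0.1],0.03],
  [[0.1,0,9],[0.255,0.02,-0.1],0.03],
  [[0.1,0,10],[0.285,0.022,-0.095],0.03],
  [[0.1,0,10],[0.3078,0.022,-0.085],0.03],
  [[0.1,0,10],[0.3078,0.022,-0.075],0.03],
])

```text
t: 7.52
tool_pos: [0.5607, 0.3738, 0.0863]
tool_rot: [-2.216, -2.225, -0.002]
contact_force: [-0.6, -0.1, -2.9]
opening: 0.0346
```

jog_arm([
  [[0,0,0],[0,0,0.015],0.03],
  [[0,0,0],[0,0,0.03],0.03],
  [[0,0,0],[0,0,0.03],0.03],
  [[0,0,0],[0,0,0.03],0.03],
])

```text
t: 7.85
tool_pos: [0.5604, 0.3673, 0.0534]
tool_rot: [-2.222, -2.218, 0.009]
contact_force: [-0.1, -0.1, -1.4]
opening: 0.0342
```

Run:
```python
from h import *
o=shot("wrist","w9");print(o["tool_pos"],yaw(o),o["opening"],o["contact_force"])
a=cv2.imread("pics/w9_raw.png");cv2.imwrite("pics/w9c.png",cv2.resize(a[140:400,220:420],(460,598),interpolation=cv2.INTER_CUBIC))
delta((.562,.369,.0245),90)
```

```text
[0.56036249 0.36729618 0.05337173] (np.float64(89.9038103833355), array([-0.00523349, -0.00260991, -0.9999829 ])) 0.034234683390096984 [-0.09313011 -0.0938607  -1.37095406]
turn [-0.16  0.08 -0.1 ] shift [0.0012 0.0007 0.0304] rows>= 0.7
```

View pics/w9.png

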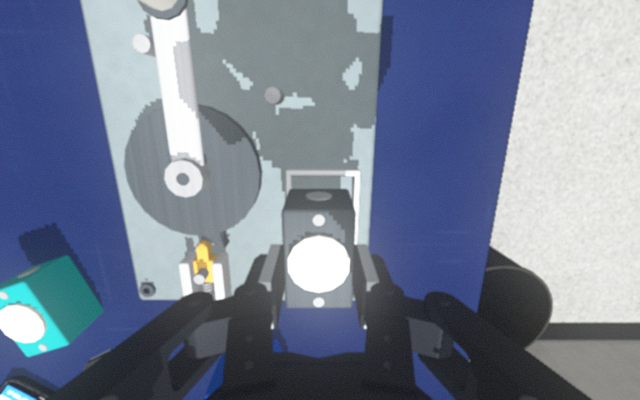

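View pics/w9c.png

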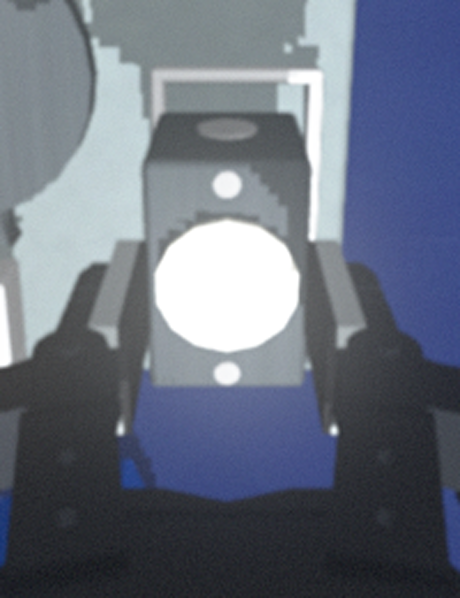

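Run:
```python
from h import *
o=np.load("pics/w9.npy",allow_pickle=True).item();C=cam("wrist",o)
s=260/598;g=lambda x,y:(220+x*200/460,140+y*s)
print("outer near wall top",onz(C,*g(152,69),.02),onz(C,*g(322,70),.02),"inner",onz(C,*g(163,82),.02),onz(C,*g(309,82),.02))
b=o["tool_pos"][2]-.012
for p,z in [((227,184),.04),((227,373),.04),((227,286),.043)]: print(onz(C,*g(*p),z+b))
```

```text
outer near wall top [0.52468092 0.3460784  0.02      ] [0.52503464 0.39475597 0.02      ] inner [0.52849047 0.34912009 0.02      ] [0.52854215 0.39115261 0.02      ]
[0.5362312  0.36764854 0.08137173]
[0.58219979 0.36757862 0.08137173]
[0.55832771 0.36762023 0.08437173]
```

jog_arm([
  [[0,0,0],[0.0022,0.001,0.005],0.03],
  [[0,0,0],[0.0022,0.001,0.012],0.03],
  [[0,0,0],[0.0022,0.001,0.014],0.03],
  [[0,0,0],[0.0022,0.001,0.014],0.03],
])

```text
t: 8.23
tool_pos: [0.5619, 0.371, 0.0408]
tool_rot: [-2.221, -2.22, 0.005]
contact_force: [-0.8, 0.0, -2.2]
opening: 0.0347
```

Run:
```python
from h import *
o=shot("wrist","w10");print(o["tool_pos"],yaw(o),o["opening"],o["contact_force"])
a=cv2.imread("pics/w10_raw.png");cv2.imwrite("pics/w10c.png",cv2.resize(a[140:400,220:420],(460,598),interpolation=cv2.INTER_CUBIC))
```

```text
[0.56187941 0.37096844 0.04079301] (np.float64(89.9818318051607), array([-0.0028948 , -0.00127357, -0.999995  ])) 0.034729588909781756 [-0.78659233  0.01272823 -2.16216424]
```

View pics/w10c.png

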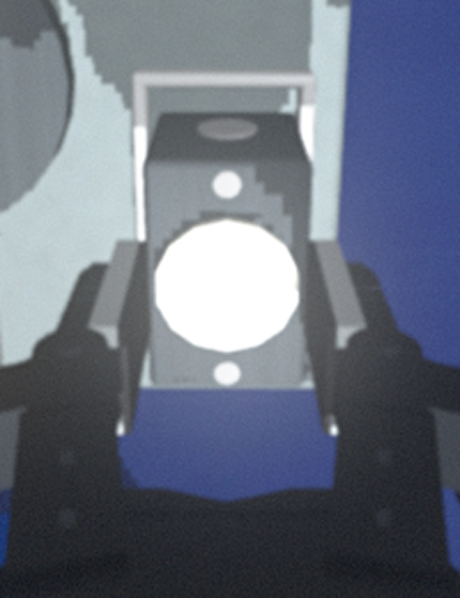

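jog_arm([
  [[0,0,0],[-0.0006,0.0002,0.006],0.03],
  [[0,0,0],[-0.0006,0.0002,0.011],0.03],
  [[0,0,0],[-0.0006,0.0002,0.015],0.03],
  [[0,0,0],[-0.0006,0.0002,0.017],0.03],
  [[0,0,0],[-0.0006,0.0002,0.0172],0.03],
  [[0,0,0],[-0.0006,0.0002,0.0172],0.03],
])

```text
t: 8.78
tool_pos: [0.5626, 0.3708, 0.0243]
tool_rot: [-2.221, -2.221, 0.002]
contact_force: [-0.6, -0.4, -1.3]
opening: 0.0345
```

Run:
```python
from h import *
o=shot("wrist","w11",(200,120,440,400),2.1);print(o["tool_pos"],yaw(o),o["opening"],o["contact_force"])
```

```text
[0.56257451 0.37081033 0.02434974] (np.float64(89.9964707582105), array([-1.42805271e-03, -5.29291378e-04, -9.99998840e-01])) 0.034538967478219544 [-0.55152564 -0.4445606  -1.32444383]
```

View pics/w11.png

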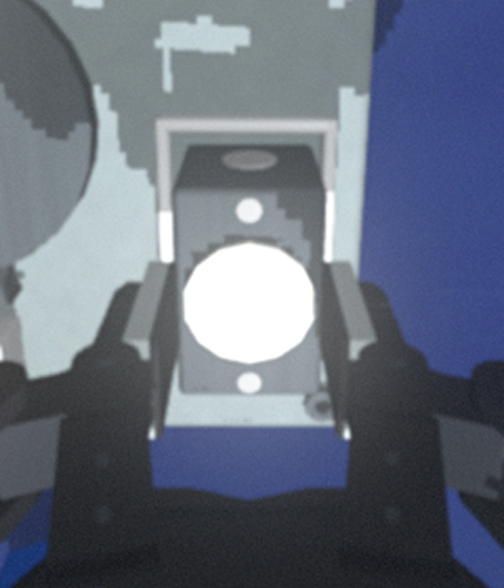

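jog_arm([
  [[0,0,0],[0,0,0.0006],0.03],
  [[0,0,0],[0,0,0.0008],0.05],
  [[0,0,0],[0,0,0.0005],0.05],
  [[0,0,0],[0,0,0.0005],0.05],
  [[0,0,0],[0,0,-0.01],0.05],
  [[0,0,0],[0,0,-0.04],0.05],
  [[0,0,0],[0,0,-0.075],0.05],
  [[0,0,0],[0,0.02,-0.09],0.05],
  [[0,0,0],[0,0.04,-0.1],0.05],
  [[0,0,0],[0,0.04,-0.1],0.05],
])

```text
t: 9.67
tool_pos: [0.6077, 0.3715, 0.1306]
tool_rot: [2.221, 2.217, 0.012]
contact_force: [0.5, 0.8, -0.9]
opening: 0.05
```

Run:
```python
from h import *
o=shot("wrist","w12");print(o["tool_pos"],yaw(o),o["opening"],o["contact_force"])
S=shot("side","s12",(220,140,420,270),4)
```

```text
[0.6077054  0.3715465  0.13057814] (np.float64(89.91643954343219), array([ 0.00797533,  0.00314066, -0.99996326])) 0.050017438418905935 [ 0.48732334  0.83582237 -0.8725129 ]
```

View pics/w12.png

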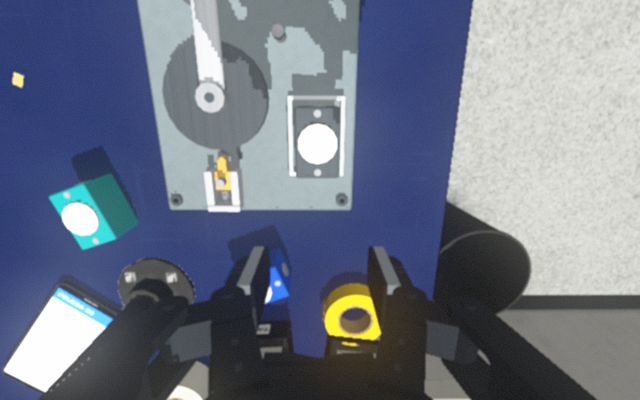

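View pics/s12.png

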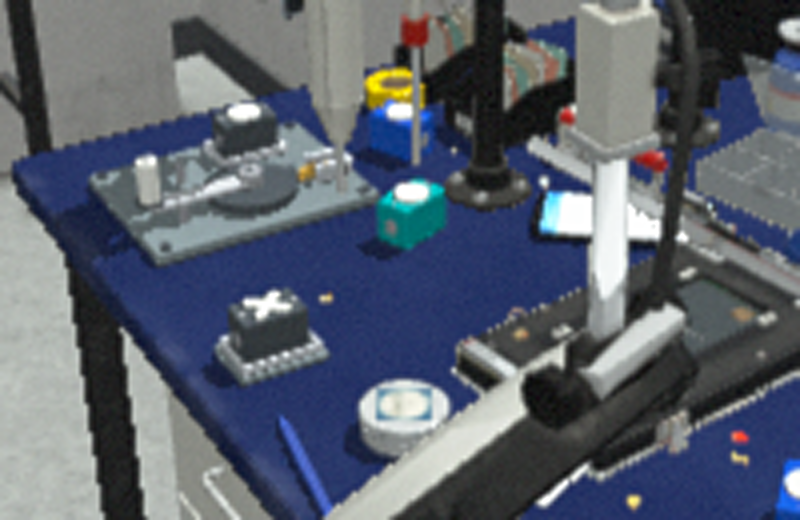

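Run:
```python
from h import *
o=ctrl.get_obs();print(o["tool_pos"],o["q"])
delta((.44,.2855,.11),90)
```

```text
[0.60346729 0.37095102 0.12592351] [ 4.46061621e-01  3.01719982e-01  1.47383902e+00  3.70200467e-04
  1.36588704e+00 -1.12408157e+00]
turn [-0.   -0.02 -0.04] shift [-0.0856 -0.1634  0.0159] rows>= 4.4
```

jog_arm([
  [[0,0,0],[-0.015,-0.03,0],0.06],
  [[0,0,0],[-0.035,-0.065,0],0.06],
  [[0,0,0],[-0.055,-0.1,0.003],0.06],
  [[0,0,0],[-0.07,-0.135,0.007],0.06],
  [[0,0,0],[-0.08,-0.155,0.01],0.06],
  [[0,0,0],[-0.0855,-0.1635,0.014],0.06],
  [[0,0,0],[-0.0855,-0.1635,0.015],0.06],
  [[0,0,0],[-0.0855,-0.1635,0.015],0.06],
])

```text
t: 10.43
tool_pos: [0.4378, 0.2851, 0.1087]
tool_rot: [-2.22, -2.221, 0.005]
contact_force: [0.7, 0.4, 0.6]
opening: 0.0599
```

Run:
```python
from h import *
o=shot("wrist","w13");print(o["tool_pos"],yaw(o),o["opening"])
```

```text
[0.43775553 0.28506749 0.10865252] (np.float64(90.01410176054154), array([-0.00318718, -0.00116941, -0.99999424])) 0.059934097756499154
```

View pics/w13.png

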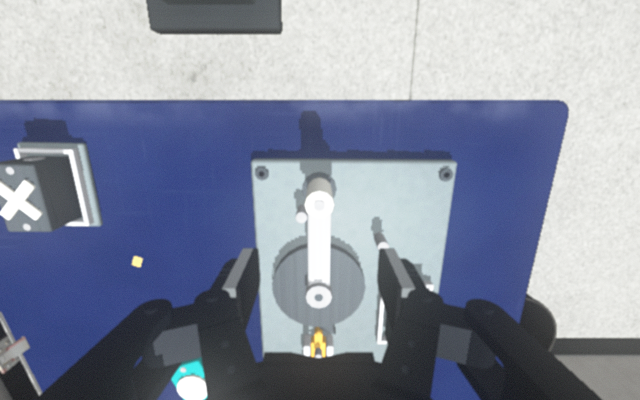

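Run:
```python
from h import *
o=np.load("pics/w13.npy",allow_pickle=True).item();C=cam("wrist",o)
print("roller",onz(C,319,204,.076),"pivot",onz(C,318.5,297,.039))
o=ctrl.get_obs();print(o["tool_pos"]);delta((.427,.285,.045),90)
```

```text
roller [0.42547804 0.2855245  0.076     ] pivot [0.52506769 0.28517198 0.039     ]
[0.43880233 0.28542513 0.10932769]
turn [-0.12  0.04  0.  ] shift [-0.0004 -0.0117  0.0644] rows>= 1.6
```

jog_arm([
  [[0,0,0],[0,-0.012,0.005],0.06],
  [[0,0,0],[0,-0.0122,0.02],0.06],
  [[0,0,0],[0,-0.0122,0.04],0.06],
  [[0,0,0],[0,-0.0122,0.058],0.06],
  [[0,0,0],[0,-0.0122,0.064],0.06],
  [[0,0,0],[0,-0.0122,0.064],0.05],
  [[0,0,0],[0,-0.0122,0.064],0.03],
  [[0,0,0],[0,-0.0122,0.064],0.015],
  [[0,0,0],[0,-0.0122,0.064],0.015],
  [[0,0,0],[0,-0.0122,0.064],0.015],
  [[0,0,0],[0,-0.0122,0.064],0.015],
], squeeze=25)

```text
t: 11.4
tool_pos: [0.4281, 0.2855, 0.0474]
tool_rot: [2.221, 2.221, 0.001]
contact_force: [0.1, -2.3, 4.7]
opening: 0.0185
```

Run:
```python
from h import *
o=shot("wrist","w14");print(o["tool_pos"],yaw(o),o["opening"],o["contact_force"])
```

```text
[0.42812608 0.28550683 0.04735861] (np.float64(89.99849166021559), array([ 1.17569637e-03, -1.31348060e-04, -9.99999300e-01])) 0.018481494227063792 [ 0.14793366 -2.25342562  4.68048813]
```

View pics/w14.png

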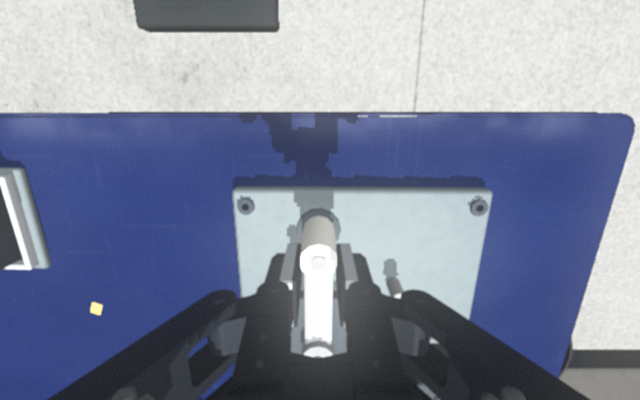

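jog_arm([
  [[0,0,0],[0.0023,0.0,-0.001],0.015],
  [[0,0,0],[0.0046,0.0001,-0.002],0.015],
  [[0,0,0],[0.0069,0.0002,-0.002],0.015],
  [[0,0,0],[0.0092,0.0004,-0.002],0.015],
  [[0,0,0],[0.0115,0.0007,-0.002],0.015],
  [[0,0,0],[0.0138,0.001,-0.002],0.015],
  [[0,0,0],[0.0161,0.0013,-0.002],0.015],
  [[0,0,0],[0.0184,0.0017,-0.002],0.015],
  [[0,0,0],[0.0207,0.0022,-0.002],0.015],
  [[0,0,0],[0.023,0.0027,-0.002],0.015],
  [[0,0,0],[0.0253,0.0033,-0.002],0.015],
  [[0,0,0],[0.0276,0.0039,-0.002],0.015],
])

```text
t: 12.45
tool_pos: [0.429, 0.3093, 0.0472]
tool_rot: [2.22, 2.22, -0.019]
contact_force: [-4.3, -13.4, 10.0]
opening: 0.0181
```

Run:
```python
from h import *
o=shot("wrist","w15",(200,100,520,400),1.9);print(o["tool_pos"],o["opening"],o["contact_force"])
```

```text
[0.42896741 0.30927117 0.04715333] 0.018075545280130195 [ -4.31079068 -13.44185956  10.00552132]
```

View pics/w15.png

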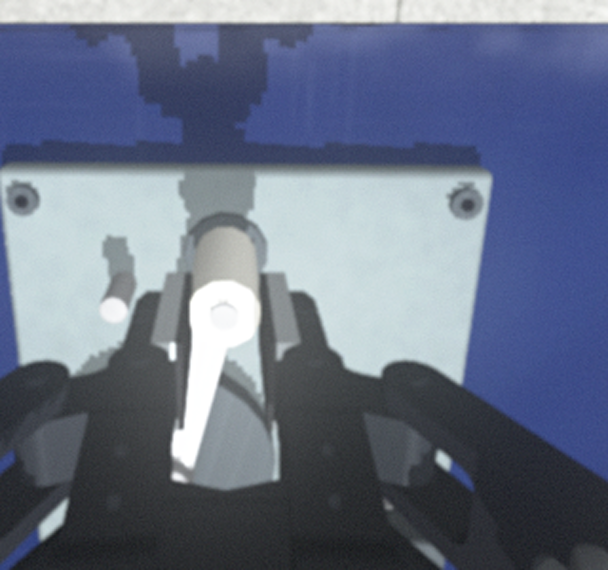

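jog_arm([
  [[0,0,0],[0.0023,0.0007,0],0.015],
  [[0,0,0],[0.0046,0.0014,0],0.015],
  [[0,0,0],[0.0069,0.0021,0],0.015],
  [[0,0,0],[0.0092,0.0029,0],0.015],
  [[0,0,0],[0.0115,0.0037,0],0.015],
  [[0,0,0],[0.0138,0.0045,0],0.015],
  [[0,0,0],[0.0161,0.0054,0],0.015],
  [[0,0,0],[0.0184,0.0063,0],0.015],
  [[0,0,0],[0.0207,0.0072,0],0.015],
  [[0,0,0],[0.023,0.0081,0],0.015],
  [[0,0,0],[0.0245,0.0088,0],0.015],
  [[0,0,0],[0.0245,0.0088,0],0.015],
])

```text
t: 13.5
tool_pos: [0.4371, 0.3362, 0.0472]
tool_rot: [-2.22, -2.219, 0.014]
contact_force: [-6.8, -5.4, 7.0]
opening: 0.0183
```

Run:
```python
from h import *
o=shot("wrist","w16",(160,60,480,360),1.9);print(o["tool_pos"],o["opening"],o["contact_force"],o["dq"].max())
```

```text
[0.43712647 0.33622081 0.04716113] 0.018263235277457785 [-6.78038357 -5.44136453  7.03100032] 0.003402518178861053
```

View pics/w16.png

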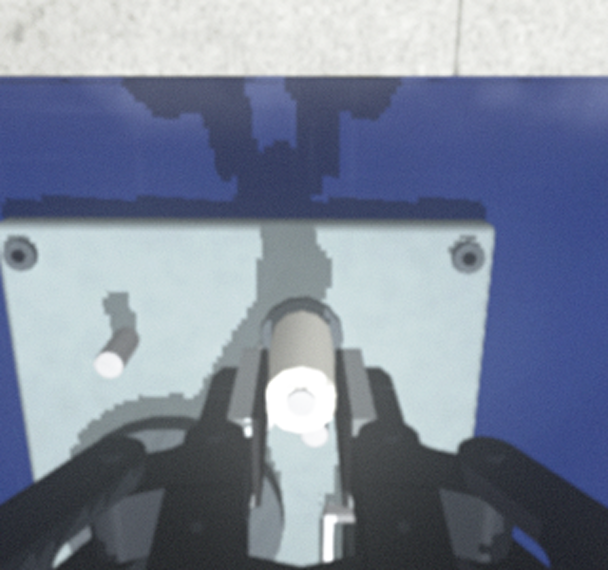

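jog_arm([
  [[0,0,0],[-0.001,0,0],0.015],
  [[0,0,0],[-0.001,0,0],0.015],
  [[0,0,0],[-0.001,0,0],0.015],
  [[0,0,0],[-0.001,0,0],0.015],
  [[0,0,0],[-0.001,0,0],0.015],
  [[0,0,0],[-0.001,0,0],0.015],
  [[0,0,0],[-0.001,0,0],0.015],
  [[0,0,0],[-0.001,0,0],0.015],
])

```text
t: 14.22
tool_pos: [0.4368, 0.3355, 0.0472]
tool_rot: [-2.219, -2.219, 0.013]
contact_force: [-7.6, -4.2, 7.4]
opening: 0.0178
```

Run:
```python
from h import *
o=shot("wrist","w17");C=cam("wrist",o)
print(o["tool_pos"],o["opening"],o["contact_force"],abs(o["dq"]).max(),o["t"])
r=onz(C,318.4,271,.076);print(r)
d=r[:2]-[.5258,.2848];print("theta",np.arctan2(d[1],-d[0]),np.linalg.norm(d))
shot("top","t17",(170,140,350,280),4.4);shot("side","s17",(220,140,420,270),4)
```

```text
[0.43677206 0.33553172 0.04722742] 0.017784474353334127 [-7.57093603 -4.18190345  7.41441524] 0.0023646736736253385 14.2167
[0.43981892 0.33572438 0.076     ]
theta 0.5347194291062458 0.09993017258111758
```

View pics/t17.png

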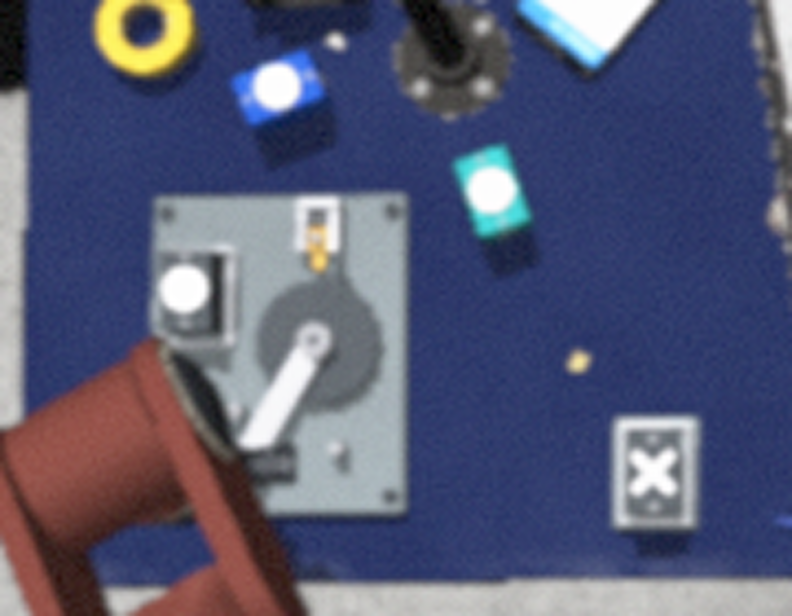

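View pics/s17.png

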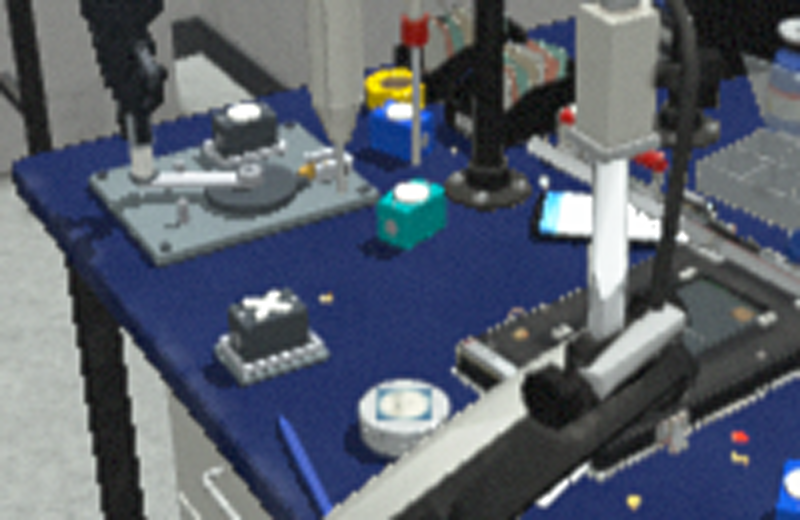

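Run:
```python
from h import *
print(job.finish_job()); o=ctrl.get_obs();print(o["tool_pos"],o["contact_force"],o["t"])
```

```text
the job is handed in; nothing more can be done
None
the job is handed in; nothing more can be done
```

I finished the job and handed it in at about 14.4 s of the 64 s allowed. `finish_job` reported no verdict, so everything below rests on my own last checks.

- **Blocks:** The cross block is in the reject nest and the disc block is in the pass nest. Wrist, side and top pictures show both flat, in line and released. I placed them to within about 1 mm of the measured nest centres, and the seating heights at release matched the nest floors. I did not measure the final positions again after letting go.
- **Tensioner arm:** I pinched the roller from above and pushed it round past the click. My last measurement puts the arm at about 0.53 rad. That is roughly 14 mm of roller travel past the click, slightly more than the centimetre you asked for, but clear of both the 0.44 limit and the 0.65 end stop.
- **Pawl and push:** In the top picture the pawl tip is back at its rest position, with the tooth beyond it. The horizontal force on the tool was about 8.7 N. About 7.5 N of that was the spring's push, which matches its rating at that angle. The arm was still, and the gripper was holding the roller when I handed in.
- **Bystanders:** The tin and the pry tool look unmoved in the last side picture. I did not look at the tweezers again, but nothing I moved went near them. The teal and blue look-alike blocks were not touched.

No check failed. A vertical force of about 7 N remained on the tool during the hold.

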